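# Shift the lapping machine's gear lever through its gate

## Task

With the gripper's fingers closed, push the knob of the lapping machine's gear lever out of its slot in the middle of the gate, across the cross passage, and fully home in the outer slot marked by the plus-shaped brass plate, so that the knob stands over that plate; then back away. Only push the lever, never take the knob between the fingers, and leave the pen parts, tools and other loose things where they are.

Things in the scene. Friction and masses are not known exactly. Their poses are not given: they have to be found in the camera images.
- gearbox: grey cast lapping-machine gearbox, 140 (x) x 160 (y) mm, 80 mm high, fixed, turned up to 0.5 rad; origin on the desk under the centre of its gate; x points away from the robot to the low lapping head with the round blue stone (56 mm high, 70 to 173 mm along +x), y left, z up. Nothing on its flat dark steel top stands above 3 mm but the lever
- gate_center (a point): centre of the gate, on the steel top, axes as the gearbox. One straight cross passage along y through this point; three slots along x cross it (double H): the middle one and one 26 mm to each side, each with a near (-x) and a far (+x) end. Slots are 13 mm wide; the four teeth between them have round noses beginning 7 mm from the passage's centre line
- knob_center (a point): centre of the black ball knob, 28 mm diameter, on a 10 mm steel lever tilting all ways about a pivot 140 mm below. It stays where left; pushing takes 2 to 4 N, up to a hard stop. From the gearbox's origin, mm: upright (0, 0, 146); end of cross passage (0, +-49, 137); home in an outer slot (+-40, +-47, 132). In the passage when x is within 4 mm of 0. Starts in the middle slot's near end
- lever_fore (a joint): lean of the lever along the gearbox's x, rad: 0 in the cross passage, about +0.30 home in a far slot, about -0.30 home in a near slot
- lever_side (a joint): lean of the lever along the gearbox's y, rad: 0 in the middle slot, about +0.35 in the left (+y) slots, about -0.35 in the right (-y) slots
- plate_plus: the wanted slot's mark: plus-shaped, 26 mm across with 8 mm arms, 3 mm thick brass index plate screwed to the gate plate beside one of the four outer slots (varies); origin at the centre of its underside (80 mm above the desk), axes as the gearbox. It lies at (+-41, +-47) mm of the gearbox's centre, under where the knob comes to stand when home in that slot
- plate_disc: round, 24 mm diameter, 3 mm thick brass index plate screwed to the gate plate beside one of the four outer slots (varies); origin at the centre of its underside (80 mm above the desk), axes as the gearbox
- plate_square: square, 22 mm, 3 mm thick brass index plate screwed to the gate plate beside one of the four outer slots (varies); origin at the centre of its underside (80 mm above the desk), axes as the gearbox
- plate_bar: straight bar, 8 x 26 mm, 3 mm thick brass index plate screwed to the gate plate beside one of the four outer slots (varies); origin at the centre of its underside (80 mm above the desk), axes as the gearbox
- barrel: green ebonite pen barrel, 130 mm long, 13 mm thick, lying on the desk in front of the gearbox; origin on the desk under its middle, x along it
- mandrel: brass sizing mandrel, standing, tapered, 85 mm high on a 32 mm foot, left of the gearbox; origin under the foot
- ink_jar: small glass jar, 44 mm diameter, 50 mm high, right of the gearbox; origin under its base
- pen_cap: green pen cap with a brass clip, 55 mm long, 14 mm high, lying to the left of the lapping head; origin under its middle
- loupe: black eye loupe, 36 mm diameter, 34 mm high, standing to the right of the lapping head; origin under its base
- bench_block: loose brass bench block, 50 x 50 x 25 mm, at the left; origin under its centre
- screwdriver: small screwdriver, 150 mm long, lying at the right; x along it

How it is judged:
By the outcome, as a careful person would: the job done as asked, in the order asked, and still so for the second after the job is handed in, with the robot touching nothing.
It also fails if it takes over 64 s, if anything falls off the work surface, if the arm or the gripper's body presses on something with over 40 N, if the wrist force passes 120 N, or if a joint passes its speed limit or range.

## Robot

A 6-joint arm with a two-finger parallel gripper is mounted at the origin on the work surface. World frame = base frame: x ahead of the robot, y to its left, z up, the work surface at z = 0. Lengths are in mm, angles in rad, forces in N, time in s.
With the tool pointing down it reaches from about 275 to 825 mm from the base axis. Payload 5.2 kg.
Tool frame: the origin (TCP) lies on the centre line of the jaws, within the pads' length; the fingertips stand 8 mm ahead of it and the grasp point (between the pads) lies 11 mm behind it (tip_extent is the distance from the TCP to the fingertips, in mm); z points along the fingers, y is the line along which they close (so a half turn about z gives the same grasp; the last joint's range is limited). The gripper opens to 93 mm and grips with 3 to 60 N. Pads are 15 mm wide; open, the fingers measure 128 mm over their backs; the gripper's body (75 mm by 188 mm) begins 65 mm behind the grasp point.
Start: joints at [-1.427, 0.259, 1.535, -0, 1.348, -0.203], TCP at [186.96, -517.253, 226.653] pointing down, gripper open.
Joint ranges: [-3.14, 3.14], [-0.91, 2.08], [0.19, 2.58], [-1.22, 4.36], [0.22, 2.71], [-3.12, 3.12]. Speed limits (rad/s): [2.57, 2.57, 3.14, 3.14, 3.14, 3.14].

## Interface

Orientations are given as a unit quaternion [x, y, z, w].
In Python, from rig import * gives the robot as it stands.
- The arm moves only by the shell command python3 -m pendant 'ROWS'. ROWS is JSON, a list that holds one entry, the list of rows, each a list of 5 numbers: the gripper command: -1 is fully open, 1 is shut, values between are in proportion, then the shift along the tool's x, y, z normalised to -1 to 1, where 1 is 50 cm, then the turn about the tool's z normalised to -1 to 1, where 1 is 180 degrees. A call has 1 to 8 rows; each row shifts and turns the commanded pose from where the row before left it, along the tool's axes as they then stand; what a row does not reach is not made up. A row lasts 1/8 s, in which the tool goes at most 62.5 mm and 10.7 degrees, less where a joint would pass 70% of its speed; a pose out of reach is approached as far as the arm can. A call with a number of a shift or a turn outside -1 to 1 is refused whole. A call with a gripper value outside its range is refused whole. The fingers move at their own pace and stop on an object; the grip force is fixed at half the most. Time passes only in rows, so rows that do not move let the fingers close. It gives the time, the measured TCP pose, the force, the opening and the grip force at its end, in the units of the state.
- get_obs(): the state, without advancing time (a new reading comes with each control period).
- get_image(name): name is "side" or "top"; returns (picture, depth): 420x560x3 uint8, red, green, blue; 420x560 float32, mm along the optical axis (not along the pixel's ray), 0 where there is no reading.
- camera_params(name): a dict with "vfov" (degrees; the focal length in pixels is half the picture's height over the tangent of half this angle, whatever the lens; pixels are square), "cx", "cy" (the principal point, pixels), "dist" ([k1, k2, p1, p2, k3] as OpenCV has them; the pictures are not rectified), "extrinsics" (4x4, takes a point from camera to world coordinates). Camera axes: x right, y down, z forward; pixel columns grow to the right and rows downward; lengths in mm; the calibration is good to about 2 mm. A picture is of the moment at which its call begins. camera_params takes no time and is no camera call.
- sign_off(): hands the job in; it is judged then, once.
Trained networks look in the newest picture that a camera, given by its name, has taken for a name from the list of things; names that differ only in an ending like _2 or _b are one class to them, and where a whole thing is asked for, a point or a joint stands for the part that bears it (a point fixed in the world has none). Each returns a list of dicts, best first, with "p" (0 to 1); they miss things now and then, are a little off and sometimes report something else, mostly with a low value. They report only what shows in the picture. A call takes as long as a camera call.
- look_for(camera, query): "point" ([x, y, z] in mm, in world coordinates, good to about 4 mm: the middle of the surface that is visible of it).
- masks_of(camera, query): "mask" (420x560 bool, what is visible of it).
- landmark_of(camera, query): "point" ([x, y, z] in mm, in world coordinates, good to about 4 mm: a listed point, or the origin of a listed thing).
The state is a dict: "time": time; "joint_positions": joint angles; "joint_velocities": joint speeds; "joint_torque": joint torques, N m; "tool_pos": TCP position; "ee_rot": TCP orientation; "wrist_force": force on the tool from outside, world axes, zero at the start; "torque": the same for the moment, N m; "gripper_width": opening from 0.0 (shut) to 1.0 (fully open); "grip_force": force on a finger pad.
Only numpy, scipy, OpenCV 4.12 (cv2) and the standard library are available. Lean on these libraries where they do the work, as an engineer would, in place of code of your own. Each camera call takes 0.05 s, during which the arm holds its last target. There are 200 camera calls.

## Working session

There is one attempt and no reset: what is moved stays moved. The work goes in short steps, Python scripts to look and compute and a shell command to move; the robot and the scene stay as the last step left them, time stands still between calls to the robot, and variables do not carry over. Pictures are saved under pics/ and viewed, at most 10 in all, crops included, and the job is handed in when it is done.

```bash
mkdir -p pics; python3 - <<'E'
from rig import *
import cv2,numpy as np
for c in("top","side"):
    im,d=get_image(c); cv2.imwrite(f"pics/{c}0.png",im[:,:,::-1])
    for q in("gate_center","knob_center","plate_plus","plate_disc","plate_square","plate_bar","gearbox"):
        print(c,q,[(np.round(r["point"],1).tolist(),round(r["p"],2)) for r in landmark_of(c,q)[:2]])
o=get_obs();print(o["time"],o["tool_pos"],o["ee_rot"],o["gripper_width"])
for c in("top","side"): print(np.round(camera_params(c)["extrinsics"],2).tolist())
E
```

```text
top gate_center [([544.7, 28.6, 80.0], 0.67)]
top knob_center [([514.4, 43.7, 146.3], 0.52)]
top plate_plus [([569.8, -30.4, 79.2], 0.42)]
top plate_disc [([527.2, 83.4, 79.8], 0.37)]
top plate_square [([488.2, -1.7, 79.1], 0.62), ([394.0, 369.8, 3.1], 0.23)]
top plate_bar [([602.4, 52.3, 79.0], 0.55)]
top gearbox [([546.7, 25.8, -4.0], 0.9)]
side gate_center [([546.0, 29.4, 77.3], 0.65), ([502.1, -88.3, 2.3], 0.64)]
side knob_center [([565.1, -34.6, 84.1], 0.63), ([515.5, 43.0, 139.1], 0.57)]
side plate_plus [([567.0, -33.2, 83.9], 0.55)]
side plate_disc []
side plate_square [([491.7, -0.7, 82.0], 0.47)]
side plate_bar [([392.6, 364.7, -2.2], 0.28)]
side gearbox [([544.9, 26.3, -0.9], 0.95)]
0.8 [ 186.94675642 -517.25754823  226.70056704] [ 9.85004270e-01  1.72529958e-01 -1.30101399e-05  2.10388675e-05] 0.9986772279136102
[[-0.11, -0.97, 0.23, 356.31], [-0.99, 0.11, -0.02, 20.49], [-0.0, -0.23, -0.97, 1102.01], [0.0, 0.0, 0.0, 1.0]]
[[0.93, -0.19, 0.32, 174.44], [-0.37, -0.47, 0.8, -1016.6], [-0.0, -0.86, -0.51, 772.05], [0.0, 0.0, 0.0, 1.0]]
```

View pics/top0.png

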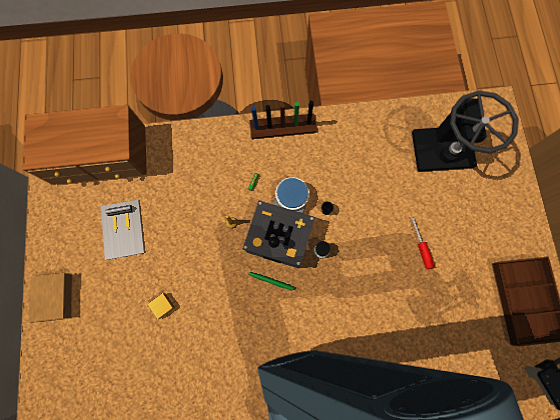

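View pics/side0.png

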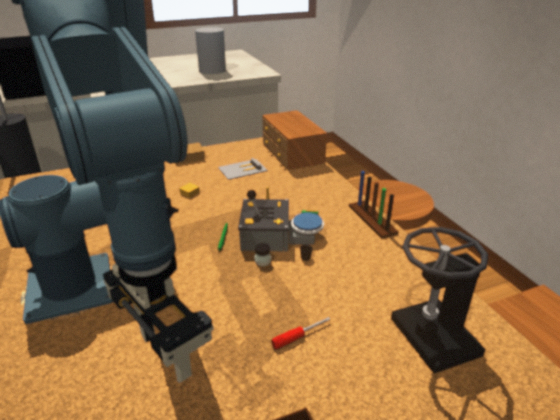

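Both pictures show the plus plate at the far right of the gate (top 300,223; side 278,205), with the knob near the middle slot's near end (top about 273,241). That means home is local (+40, -47). Next I'll fit the gearbox pose and write a helper.

```bash
cat > h.py <<'E'
from rig import *
import numpy as np, cv2, json, os
from scipy.optimize import least_squares
L={"gate_center":(0,0),"plate_plus":(41,-47),"plate_disc":(-41,47),"plate_square":(-41,-47),"plate_bar":(41,47),"gearbox":(0,0)}
def R(a): return np.array([[np.cos(a),-np.sin(a)],[np.sin(a),np.cos(a)]])
def fit(n=3):
    P=[];W=[]
    for _ in range(n):
        for c in("top","side"):
            get_image(c)
            for q,l in L.items():
                for r in landmark_of(c,q):
                    P.append(l);W.append(r["point"][:2])
    P=np.array(P,float);W=np.array(W)
    f=lambda v:(P@R(v[2]).T+v[:2]-W).ravel()
    v=least_squares(f,[546,27,-.38],loss="soft_l1",f_scale=3).x
    json.dump(v.tolist(),open("gb.json","w")); return v,np.round(np.median(abs(f(v))),1)
def G(): return np.array(json.load(open("gb.json")))
def loc(p): v=G(); return np.r_[R(v[2]).T@(np.asarray(p[:2])-v[:2]),p[2]]
def knob(cams=("top","side")):
    for c in cams:
        im,d=get_image(c)
        for r in landmark_of(c,"knob_center")[:2]: print(c,"knob lm local",np.round(loc(r["point"]),1),round(r["p"],2))
        K=camera_params(c); f=210/np.tan(np.radians(K["vfov"])/2); A=np.array([[f,0,K["cx"]],[0,f,K["cy"]],[0,0,1]])
        for r in masks_of(c,"knob_center")[:2]:
            m=r["mask"]&(d>0)
            vv,uu=np.nonzero(m)
            if len(uu)<8: continue
            n=cv2.undistortPoints(np.c_[uu,vv].astype(float)[:,None],A,np.array(K["dist"]))[:,0]
            z=d[vv,uu]; E=np.array(K["extrinsics"])
            p=np.c_[n*z[:,None],z]@E[:3,:3].T+E[:3,3]
            p=p[p[:,2]>118]
            if len(p)<8: continue
            s=least_squares(lambda x:np.linalg.norm(p-x,axis=1)-14,p.mean(0)-[0,0,8],loss="soft_l1",f_scale=1.5).x
            print(c,"knob sphere local",np.round(loc(s),1),len(p),round(r["p"],2))
def tool():
    o=get_obs(); x,y,z,w=o["ee_rot"]; a=2*np.arctan2(y,x); v=G()
    a=(a+np.pi)%(2*np.pi)-np.pi
    print("t",round(o["time"],2),"tcp local",np.round(loc(o["tool_pos"]),1),"turn needed",round((a-v[2])/np.pi,4),"F",np.round(o["wrist_force"],1),"w",round(o["gripper_width"],3))
    return o["tool_pos"],a
def to(x,y,z):
    p,a=tool(); v=G(); t=np.r_[R(v[2])@[x,y]+v[:2],z]-p
    tx=R(-a)@t[:2]; print("rows total x,y,z",np.round(np.array([tx[0],-tx[1],-t[2]])/500,4))
E
python3 - <<'E'
from h import *
print(fit()); knob(); to(-90,0,227)
E
python3 -m pendant '[[[1,0,0,0,0.058],[1,0,0,0,0.058],[1,0,0,0,0.058],[1,0,0,0,0.058]]]'
```

```text
(array([ 5.46761176e+02,  2.61453000e+01, -4.20862363e-01]), np.float64(1.8))
top knob lm local [-36.1   2.3 143.6] 0.53
top knob sphere local [-35.6   0.2 142.4] 81 0.4
side knob lm local [-33.2   1.2 141.6] 0.54
t 3.2 tcp local [-106.4 -642.9  226.6] turn needed 0.2444 F [-0.6 -0.5 -0.2] w 1.002
rows total x,y,z [ 9.166e-01 -9.024e-01 -7.000e-04]
time: 3.7
tool_pos: [187.0, -517.3, 226.6]
ee_rot: [0.981, -0.193, -0.0, -0.0]
wrist_force: [0.4, -0.5, 0.9]
gripper_width: 0.619
grip_force: 0.0
```

```bash
python3 -c "
from h import *
to(-90,0,227)"
```

```text
t 3.7 tcp local [-106.4 -643.   226.6] turn needed 0.0104 F [ 0.4 -0.5  0.9] w 0.619
rows total x,y,z [ 7.5000e-02 -1.2842e+00 -7.0000e-04]
```

```bash
python3 -m pendant '[[[1,0,0,0,0.0104],[1,0.01,-0.11,0,0],[1,0.01,-0.11,0,0],[1,0.01,-0.11,0,0],[1,0.01,-0.11,0,0],[1,0.01,-0.11,0,0],[1,0.01,-0.11,0,0],[1,0.01,-0.11,0,0]]]' | head -1
python3 -m pendant '[[[1,0,-0.11,0,0],[1,0,-0.11,0,0],[1,0,-0.11,0,0],[1,0,-0.11,0,0],[1,0,-0.05,0,0],[1,0,0,0,0]]]'
python3 -c "
from h import *
to(-75,0,130)"
```

```text
time: 4.7
time: 5.45
tool_pos: [473.1, 46.7, 226.6]
ee_rot: [0.979, -0.203, -0.0, -0.0]
wrist_force: [-0.9, 0.1, -0.1]
gripper_width: 0.003
grip_force: 0.0
t 5.45 tcp local [-75.6 -11.3 226.6] turn needed 0.0038 F [-0.9  0.1 -0.1] w 0.003
rows total x,y,z [ 0.0015 -0.0226  0.1931]
```

```bash
python3 -m pendant '[[[1,0,-0.0226,0.04,0.0038],[1,0,0,0.08,0],[1,0,0,0.076,0],[1,0,0,0,0]]]'|sed -n '1p;4p'
python3 - <<'E'
from h import *
to(-56,0,128); knob(("side",))
im,_=get_image("side"); cv2.imwrite("pics/s1.png",cv2.resize(im[150:290,170:350,::-1],(720,560),interpolation=cv2.INTER_CUBIC))
E
```

```text
time: 5.95
wrist_force: [-0.1, 0.5, 0.4]
t 5.95 tcp local [-77.4  -3.3 126.5] turn needed -0.0018 F [-0.1  0.5  0.4] w 0.008
rows total x,y,z [ 0.0427 -0.0068 -0.0031]
side knob lm local [-40.2  48.9  80.1] 0.72
side knob lm local [-35.7   2.4 140.6] 0.46
```

View pics/s1.png

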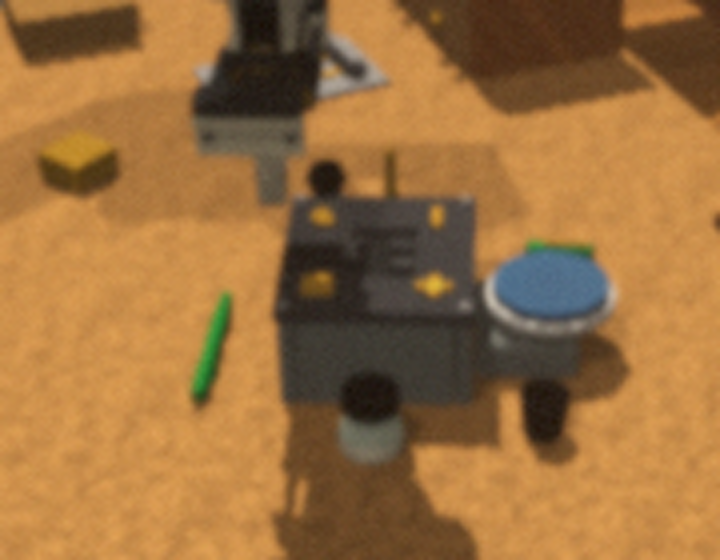

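The crop shows the closed fingertip (270,180) just behind the knob (326,180), and the plus plate (433,285) at the far right. I'll start pushing forward.

```bash
python3 -m pendant '[[[1,0.02,-0.0066,0,-0.0018],[1,0.016,0,0,0],[1,0.008,0,0,0],[1,0.008,0,0,0],[1,0.008,0,0,0]]]'|sed -n '1p;4p'
python3 -c "
from h import *
to(-21.5,0,128); knob(('side','top'))"
```

```text
time: 6.78
wrist_force: [-2.2, 0.7, 1.7]
t 6.78 tcp local [-45.4   1.7 128.5] turn needed -0.0 F [-2.2  0.7  1.7] w 0.004
rows total x,y,z [0.0478 0.0034 0.0011]
side knob lm local [-25.5   1.8 147.1] 0.69
side knob sphere local [-23.8  -0.9 142.8] 72 0.58
```

```bash
python3 -m pendant '[[[1,0.01,0.003,0,0],[1,0.01,0,0,0],[1,0.01,0,0,0],[1,0.008,0,0,0],[1,0.006,0,0,0],[1,0,0,0,0]]]'|sed -n '1p;4p'
python3 -c "
from h import *
to(-21.5,0,128); knob(('side','top'))"
```

```text
time: 7.82
wrist_force: [-1.9, 2.0, 0.8]
t 7.83 tcp local [-23.    0.2 128.6] turn needed -0.0001 F [-1.9  2.   0.8] w 0.005
rows total x,y,z [0.003  0.0005 0.0012]
side knob lm local [ -1.2   2.  148.6] 0.7
side knob lm local [   5.9 -123.4    2.9] 0.51
side knob sphere local [ -1.5  -0.2 143.9] 86 0.71
top knob sphere local [  1.1 -33.8 503.4] 17 0.22
```

```bash
python3 -m pendant '[[[1,0.003,0,0,0],[1,0,0,0,0],[1,-0.03,0,0,0],[1,-0.02,0,0,0],[1,0,-0.05,0,0],[1,0,-0.06,0,0],[1,0,0,0,0]]]'|sed -n '1p;4p'
python3 -c "
from h import *
to(0,50,128); knob(('side','top'))"
```

```text
time: 9.0
wrist_force: [-0.4, -0.5, -0.1]
t 9.0 tcp local [-47.5  56.6 128.8] turn needed 0.0008 F [-0.4 -0.5 -0.1] w 0.005
rows total x,y,z [0.0949 0.0134 0.0015]
side knob lm local [  0.3   4.5 147.3] 0.58
side knob sphere local [ -0.2   0.2 144.2] 92 0.53
top knob lm local [  0.9   1.9 147.6] 0.5
top knob sphere local [ -0.6   0.5 148. ] 47 0.44
```

Knob is at about (-0.3, 0.3), so it's in the passage. Now I'll go to its left side and push toward -y.

```bash
python3 -m pendant '[[[1,0.05,0,0,0],[1,0.045,0,0,0],[1,0,0.013,0.001,0],[1,0,0.02,0,0],[1,0,0.02,0,0],[1,0,0.01,0,0],[1,0,0,0,0]]]'|sed -n '1p;4p'
python3 -c "
from h import *
to(0,-15.5,128); knob(('side','top'))"
```

```text
time: 10.18
wrist_force: [0.6, 1.0, -0.0]
t 10.18 tcp local [  0.3  23.4 128.4] turn needed -0.0002 F [ 0.6  1.  -0. ] w 0.005
rows total x,y,z [-0.0006  0.0779  0.0008]
side knob lm local [  3.7  -5.  143.3] 0.58
side knob sphere local [ -0.4  -7.2 144.5] 86 0.53
top knob lm local [ -0.2  -7.5 149.4] 0.47
```

```bash
python3 -m pendant '[[[1,0,0.014,0,0],[1,0,0.014,0,0],[1,0,0.014,0,0],[1,0,0.014,0,0],[1,0,0.014,0,0],[1,0,0.005,0,0],[1,0,0,0,0]]]'|sed -n '1p;4p'
python3 -c "
from h import *
to(0,-17.5,128); knob(('side','top'))"
```

```text
time: 11.35
wrist_force: [1.1, 0.7, -0.6]
t 11.35 tcp local [  0.6 -14.1 128.2] turn needed -0.0002 F [ 1.1  0.7 -0.6] w 0.006
rows total x,y,z [-0.0013  0.0068  0.0003]
side knob lm local [  0.4 -41.8 139.6] 0.68
side knob lm local [   4.1 -125.2    2.9] 0.37
top knob lm local [  0.3 -40.7 140.2] 0.43
```

```bash
python3 -m pendant '[[[1,0,0.004,0,0],[1,0,0.003,0,0],[1,0,0,0,0]]]'|sed -n '1p;4p'
python3 -c "
from h import *
to(0,-17.5,128); knob(('side','top'))"
```

```text
time: 12.02
wrist_force: [1.2, 1.5, -1.3]
t 12.03 tcp local [  0.6 -17.2 128.1] turn needed -0.0001 F [ 1.2  1.5 -1.3] w 0.005
rows total x,y,z [-0.0012  0.0006  0.0002]
side knob lm local [  2.1 -43.7 139.3] 0.69
side knob sphere local [  0.3 -46.5 137.4] 87 0.56
top knob lm local [  1.7 -43.9 140.1] 0.61
```

```bash
python3 -m pendant '[[[1,0,-0.03,0,0],[1,-0.05,-0.01,0,0],[1,-0.05,0,0,0],[1,0,0.05,0,0],[1,0,0.05,0,0],[1,0,0,0,0]]]'|sed -n '1p;4p'
python3 -c "
from h import *
to(-25,-47,126); knob(('side','top'))"
```

```text
time: 13.08
wrist_force: [-0.3, -0.4, -0.7]
t 13.07 tcp local [-49.2 -47.7 128.4] turn needed -0.0005 F [-0.3 -0.4 -0.7] w 0.006
rows total x,y,z [ 0.0483 -0.0014  0.0048]
side knob lm local [  4.  -44.3 135.5] 0.49
```

Aligned behind the knob, so I'll push it into the far slot.

```bash
python3 -m pendant '[[[1,0.04,-0.001,0.004,0],[1,0.014,0,0,0],[1,0.014,0,0,0],[1,0.014,0,0,0],[1,0.014,0,0,0],[1,0,0,0,0]]]'|sed -n '1p;4p'
python3 -c "
from h import *
to(18.5,-47,126); knob(('side','top'))"
```

```text
time: 14.12
wrist_force: [-0.1, 1.2, -0.7]
t 14.12 tcp local [ -0.9 -46.7 126. ] turn needed -0.0001 F [-0.1  1.2 -0.7] w 0.005
rows total x,y,z [ 0.0388  0.0005 -0.    ]
side knob lm local [ 19.7 -45.2 137.9] 0.67
side knob sphere local [ 21.  -46.1 136. ] 78 0.67
```

```bash
python3 -m pendant '[[[1,0.012,0,0,0],[1,0.012,0,0,0],[1,0.012,0,0,0],[1,0.003,0,0,0],[1,0,0,0,0]]]'|sed -n '1p;4p'
python3 -m pendant '[[[1,0.003,0,0,0],[1,0,0,0,0]]]'|sed -n '1p;4p'
python3 -c "
from h import *
to(18.5,-47,126); knob(('side',))"
```

```text
time: 15.05
wrist_force: [-3.9, 2.6, -1.6]
time: 15.3
wrist_force: [-6.0, 3.7, -1.4]
t 15.3 tcp local [ 18.  -46.7 125.6] turn needed 0.0 F [-6.   3.7 -1.4] w 0.004
rows total x,y,z [ 0.0011  0.0007 -0.0008]
side knob lm local [ 41.8 -41.6 133.8] 0.57
side knob lm local [ 106.5 -381.4   -1.6] 0.33
side knob sphere local [ 39.5 -45.3 132.8] 68 0.58
```

```bash
for i in 1; do python3 -m pendant '[[[1,0.003,0,0,0],[1,0,0,0,0]]]'|sed -n '1,2p;4p'; done; python3 -m pendant '[[[1,0.003,0,0,0],[1,0,0,0,0]]]'|sed -n '1,2p;4p'
```

```text
time: 15.7
tool_pos: [544.5, -24.0, 125.5]
wrist_force: [-8.7, 4.1, 0.8]
time: 15.95
tool_pos: [544.8, -24.1, 125.3]
wrist_force: [-11.6, 5.6, 2.8]
```

Force rises with almost no motion, so it's at the hard stop. Backing away.

```bash
python3 -m pendant '[[[1,-0.05,0,0,0],[1,-0.1,0,0,0],[1,-0.04,0,-0.06,0],[1,0,0,-0.12,0],[1,-0.05,0,-0.05,0],[1,0,0,0,0],[1,0,0,0,0]]]'|sed -n '1,2p;4p'
python3 - <<'E'
from h import *
tool(); knob()
a,_=get_image("top"); b,_=get_image("side")
a=cv2.resize(a[170:300,220:350],(520,520),interpolation=cv2.INTER_CUBIC)
b=cv2.resize(b[170:290,200:330],(563,520),interpolation=cv2.INTER_CUBIC)
cv2.imwrite("pics/f.png",cv2.resize(np.hstack([a,b])[:,:,::-1],(800,384)))
E
```

```text
time: 16.82
tool_pos: [439.6, 22.8, 240.9]
wrist_force: [0.2, 0.5, -0.4]
t 16.82 tcp local [-96.5 -46.8 240.9] turn needed -0.0001 F [ 0.2  0.5 -0.4] w 0.005
side knob lm local [ 40.  -42.  131.6] 0.67
```

View pics/f.png

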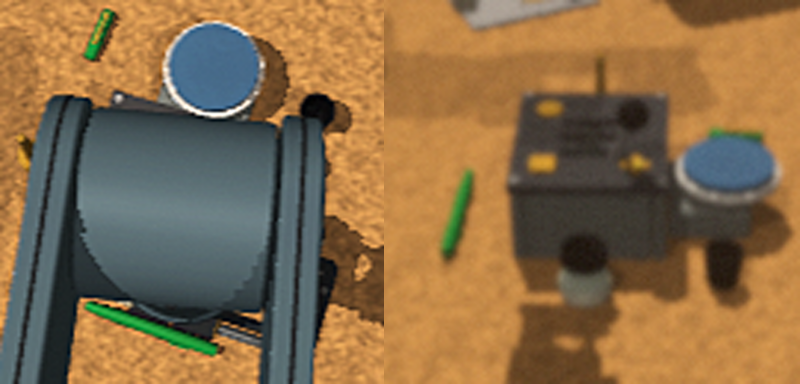

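The side view shows the knob at (633,113). Allowing for its 132 mm height, that puts it over the plus plate (635,163), and the measured local position is (40, -42…-46, 132). The top view is mostly blocked by the arm. The loose things in view are where they were, and the arm is clear.

```bash
python3 -c "
from rig import *
print(sign_off())"
```

```text
the job is handed in; nothing more can be done
None
```

The lever was pushed fully home to its hard stop in the far-right slot marked by the plus plate, the arm was backed clear, and the job was handed in at about 17 s of the 64 s allowed.

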